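# Trip test of the grow-light safety box

### The arm

A 6-joint arm with a two-finger parallel gripper is mounted at the origin on the work surface. World frame = base frame: x ahead of the robot, y to its left, z up, the work surface at z = 0. Lengths are in m, angles in rad, forces in N, time in s.
With the tool pointing down it reaches from about 0.35 to 0.875 m from the base axis. Payload 4.2 kg.
Tool frame: the origin (TCP) lies at the very end of the fingers, on their centre line; the grasp point (between the pads) lies 19 mm behind it (pinch_z is the distance from the TCP to the grasp point, in m); z points along the fingers, x is the direction in which the jaws open and shut, and the axes are right-handed (so a half turn about z gives the same grasp; the last joint's range is limited). The gripper opens to 85 mm and grips with 20 to 120 N. Pads are 22 mm wide; open, the fingers measure 114 mm over their backs; the gripper's body (76 mm by 85 mm) begins 54 mm behind the grasp point. The pads swing forward as they close: fully open they stand 13 mm farther back than shut.
Start: joints at [-1.069, 0.385, 0.008, 0, -1.194, -0.259], TCP at [0.15, -0.607, 0.231] pointing down, gripper open.
Joint ranges: [-3.14, 3.14], [-1.21, 2.06], [-1.07, 1.41], [-3.16, 2.05], [-2.99, -0.16], [-3.1, 3.1]. Speed limits (rad/s): [2.79, 2.79, 3.14, 3.14, 3.14, 3.14].

### API

Orientations are given as a unit quaternion [x, y, z, w].
In Python, from workcell import * gives the robot as it stands.
- The arm moves only by the tool move_arm, never from a script. Its argument "rows" is a list of rows, each a list of 5 numbers: the shift along the world's x, y, z in m, then the turn about the world's z in rad, then the finger opening in m, from 0 to 0.0854. In form: [[tx, ty, tz, roll, hand], ...]. A call has 1 to 20 rows; each row is the pose to reach, as a shift and turn from the pose commanded when the call began; what a row does not reach only later rows make up. A row lasts 1/10 s, in which the tool goes at most 50 mm and 8.59 degrees, less where a joint would pass 70% of its speed; a pose out of reach is approached as far as the arm can. A call with a gripper value outside its range is refused whole. The fingers move at their own pace and stop on an object; "squeeze" is the grip in N (left out, the last holds). Time passes only in rows, so rows that repeat a pose let the fingers close. It gives the time, the measured TCP pose, the force and the opening at its end, in the units of the state.
- read_state(): the state, without advancing time (a new reading comes with each control period).
- camera(name): name is "scene" or "top"; returns the picture (400x640x3 uint8, blue, green, red); there is no depth.
- camera_info(name): a dict with "camera_matrix" (3x3 intrinsics, pixels), "dist" ([k1, k2, p1, p2, k3] as OpenCV has them; the pictures are not rectified), "rvec" (rotation vector, rad) and "tvec" (3), from world to camera coordinates, as OpenCV has them. Camera axes: x right, y down, z forward; pixel columns grow to the right and rows downward; lengths in m; the calibration is good to about 2 mm. A picture is of the moment at which its call begins. camera_info takes no time and is no camera call.
- close_job(): hands the job in, once; it reports no verdict.
The state is a dict: "clock": time; "joint_pos": joint angles; "joint_velocities": joint speeds; "tau": joint torques, N m; "ee_pos": TCP position; "tcp_rot": TCP orientation; "wrist_force": force on the tool from outside, world axes, zero at the start; "torque": the same for the moment, N m; "width": finger opening in m.
Only numpy, scipy, OpenCV 4.12 (cv2) and the standard library are available. Lean on these libraries where they do the work, as an engineer would, in place of code of your own. Each camera call takes 0.05 s, during which the arm holds its last target.

### The job

Test the safety switch of the grow lights, the grey box with the green lever: press its yellow test button down until the green lever drops, let the button come back up, then lift the green lever back up until it tips over its top and stays set. The box with the blue lever feeds the pumps: do not trip it, its lever must stay up.

Things in the scene. Friction and masses are not known exactly. Their poses are not given: they have to be found in the camera images.
- light_box: Grow-light trip box, fixed: grey housing 120 (x) x 130 (y) x 60 high mm, green tag and lever. Origin: centre of its underside, z up. On top: yellow button at (x,y) = (-10,35) mm; lever hinge along y at (20,-30), 58 mm up, in black cheeks 70 mm high. Lever: 8 mm steel stem ending in a round green cross bar, 14 mm thick, 36 long, parallel to the hinge, its centre 65 mm from it.
- light_button_top (a point): Centre of the top of that box's round yellow test button: 28 mm across, top 80 mm above the bench at rest, in a black collar 68 mm high, 44 across. Goes 7 mm straight down on a spring, 3.5 N (up to 1 N more while it trips); trips the lever at about 4 mm, comes back when let go. The lever can be set only with the button up.
- light_lever (a joint): Swing q (rad) of the green lever: 0 set, leaning 0.2 past vertical to the box's +x; 1.0 dropped, leaning 0.8 to -x. Bar centre in box frame (mm): x = 20+65 sin(0.2-q), y = -30, z = 58+65 cos(0.2-q). No latch: it tips over by its weight (60 g), damped, and stays at either end; raised past upright (q<0.1) it falls to 0 within 2 s. Push the bar from -x up its arc, or pinch it.
- pump_lever (a joint): Swing (rad) of the blue lever on the other grey box, the pumps', of the same shape, with a yellow button, blue lever and blue tag: 0 = set, up; 1.0 = dropped. It starts set and must stay so. The boxes stand side by side, either one on the left, at least 0.24 m between centres.
Mind the look-alikes: they are no part of the job. Leave any orange or pink look-alike of the light_box alone. What is shaped like the part that bears pump_lever but orange or purple is not meant.

How it is judged:
By the outcome, as a careful person would: the job done as asked, in the order asked, and still so for the second after the job is handed in, with the robot touching nothing.
It also fails if it takes over 40 s, if anything falls off the work surface, if the arm or the gripper's body presses on something with over 40 N, if the wrist force passes 120 N, or if a joint passes its speed limit or range.

## Working session

There is one attempt and no reset: what is moved stays moved. The work goes in short steps, Python scripts to look and compute and a tool call to move; the robot and the scene stay as the last step left them, time stands still between calls to the robot, and variables do not carry over. Pictures are saved under pics/ and viewed, and the job is handed in when it is done.

Besides the shell and the picture viewer there is one more tool, called after "Call:" as name(argument=value, ...) on one line, values as JSON. move_arm: Moves the arm, as the interface text tells. Its arguments: {"type":"object","properties":{"rows":{"type":"array","items":{"type":"array","items":{"type":"number"}}},"squeeze":{"type":"number"}},"required":["rows"]}

```bash
mkdir -p pics; python3 - <<'E'
from workcell import *
import cv2
for n in("scene","top"):
    cv2.imwrite(f"pics/{n}0.png",camera(n)); i=camera_info(n); print(n,i)
print(read_state())
E
```

```text
scene {'camera_matrix': array([[382.04227253,   0.        , 320.08690997],
       [  0.        , 382.04227253, 201.27519168],
       [  0.        ,   0.        ,   1.        ]]), 'dist': array([0.02850829, 0.        , 0.        , 0.        , 0.        ]), 'rvec': array([ 2.20656436,  1.24758394, -0.44880594]), 'tvec': array([-0.070957  , -0.30841538,  1.5534354 ])}
top {'camera_matrix': array([[497.98567703,   0.        , 310.27174705],
       [  0.        , 497.98567703, 198.66991312],
       [  0.        ,   0.        ,   1.        ]]), 'dist': array([0.00536306, 0.        , 0.        , 0.        , 0.        ]), 'rvec': array([ 2.11604351, -2.16765012,  0.11934433]), 'tvec': array([-0.16575437,  0.47624097,  1.623552  ])}
{'clock': 0.1, 'joint_pos': array([-1.06938975e+00,  3.85462047e-01,  6.77708545e-03, -4.12585702e-04,
       -1.19399884e+00, -2.58619560e-01]), 'joint_velocities': array([-0.00069778, -0.00036895,  0.00258511,  0.00133778,  0.00047897,
        0.00082566]), 'tau': array([-1.00671579e-03, -3.93319666e+01,  1.88927186e+01,  4.19792354e+00,
       -2.63017508e-03,  8.87788275e-06]), 'ee_pos': array([ 0.15015655, -0.60616547,  0.23035064]), 'tcp_rot': array([ 6.16335207e-01,  7.87483324e-01,  5.48392140e-04, -7.91627007e-04]), 'wrist_force': array([ 0.30932151, -0.34502274, -0.23300343]), 'torque': array([-0.00936144, -0.06790444,  0.01769865]), 'width': 0.08547141405896727}
```

View pics/scene0.png

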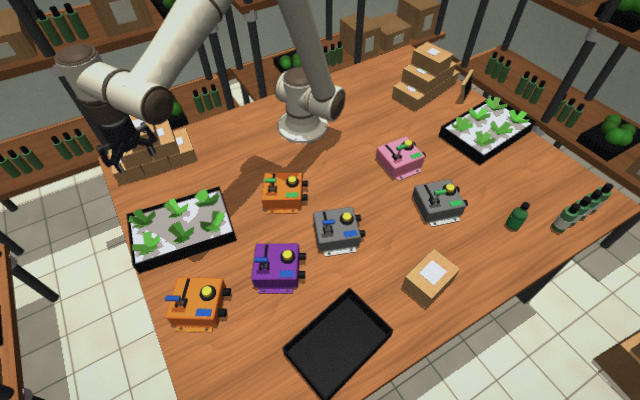

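View pics/top0.png

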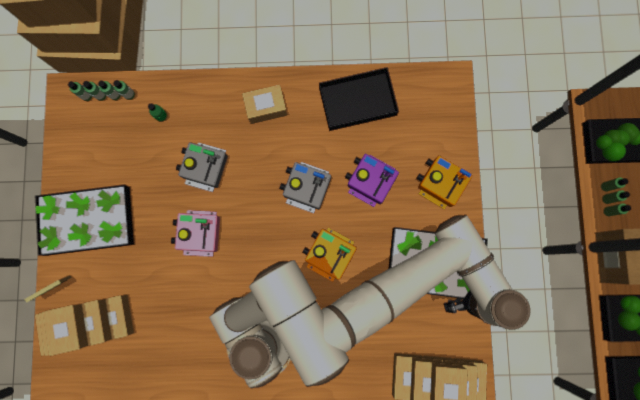

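The grey box with the green lever is at top (203,165) and scene (438,203). The pump box, grey with a blue lever, is at top (306,186) and scene (337,230). Next I'll zoom in and measure.

```bash
cat > h.py <<'E'
import cv2,numpy as np
from workcell import *
def ray(n,uv):
    i=camera_info(n);R=cv2.Rodrigues(i["rvec"])[0];t=i["tvec"]
    p=cv2.undistortPoints(np.array([[uv]],float),i["camera_matrix"],i["dist"])[0,0]
    d=R.T@np.array([p[0],p[1],1]);c=-R.T@t
    return c,d/np.linalg.norm(d)
def onz(n,uv,z):
    c,d=ray(n,uv);return c+d*(z-c[2])/d[2]
def tri(a,b):
    c1,d1=ray("scene",a);c2,d2=ray("top",b)
    s=np.linalg.lstsq(np.c_[d1,-d2],c2-c1,rcond=None)[0]
    p,q=c1+s[0]*d1,c2+s[1]*d2
    return (p+q)/2,np.linalg.norm(p-q)
def proj(n,P):
    i=camera_info(n);return cv2.projectPoints(np.array(P,float).reshape(-1,1,3),i["rvec"],i["tvec"],i["camera_matrix"],i["dist"])[0][:,0]
def blobs(im,lo,hi,roi,amin=8):
    x0,y0,x1,y1=roi;h=cv2.cvtColor(im[y0:y1,x0:x1],cv2.COLOR_BGR2HSV);m=cv2.inRange(h,lo,hi)
    n,l,s,c=cv2.connectedComponentsWithStats(m)
    return [(s[k,4],(c[k]+[x0,y0]).round(1),s[k,:4]+[x0,y0,0,0]) for k in range(1,n) if s[k,4]>=amin]
E
python3 - <<'E'
from h import *
R={"scene":(405,170,475,235),"top":(165,130,240,200)}
for n in R:
    im=cv2.imread(f"pics/{n}0.png");x0,y0,x1,y1=R[n]
    cv2.imwrite(f"pics/{n}0z.png",cv2.resize(im[y0:y1,x0:x1],None,fx=8,fy=8,interpolation=cv2.INTER_NEAREST))
    for nm,lo,hi in(("yel",(22,120,90),(35,255,255)),("grn",(45,120,60),(85,255,255))):
        for b in blobs(im,lo,hi,R[n]):print(n,nm,*b,onz(n,b[1],.08 if nm=="yel" else .1217).round(4))
E
```

```text
scene yel 58 [449.7 187.4] [446 184   9   8] [0.5971 0.2152 0.08  ]
scene grn 48 [440.  191.6] [434 189  13   6] [0.6154 0.1457 0.1217]
scene grn 56 [455.7 202.7] [449 200  14   7] [0.6722 0.1562 0.1217]
top yel 63 [188.7 162.2] [184 158  10   9] [0.5958 0.2164 0.08  ]
top grn 61 [194.9 148.1] [189 145  12   8] [0.6321 0.1857 0.1217]
top grn 40 [208.6 152.3] [203 150  11   6] [0.6172 0.1417 0.1217]
```

View pics/scene0z.png

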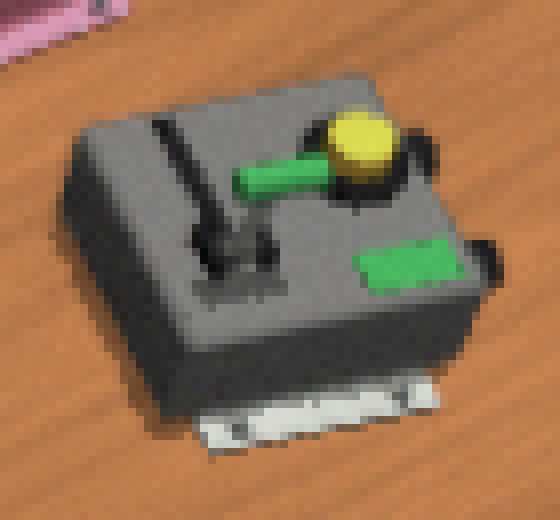

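View pics/top0z.png

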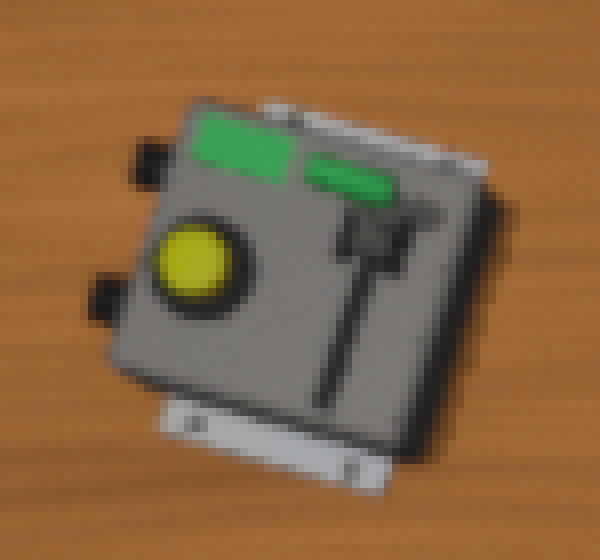

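```bash
python3 - <<'E'
from h import *
B,e=tri((449.7,187.4),(188.7,162.2));L,f=tri((440,191.6),(208.6,152.3));T,g=tri((455.7,202.7),(194.9,148.1))
print("button",B,e,"bar",L,f,"tag",T,g)
d=(L-B)[:2];print("dist",np.linalg.norm(d),"expected",np.hypot(42.9,65))
yaw=np.arctan2(d[1],d[0])-np.arctan2(-65,42.9);print("yaw",yaw)
R=np.array([[np.cos(yaw),-np.sin(yaw)],[np.sin(yaw),np.cos(yaw)]])
o=B[:2]-R@[-.010,.035];print("origin",o, "from bar",L[:2]-R@[.0329,-.03])
print("tag in box",R.T@(T[:2]-o))
for q in(0,.5,1):
    print(q,o+R@[.02+.065*np.sin(.2-q),-.03],.058+.065*np.cos(.2-q))
s=read_state();from scipy.spatial.transform import Rotation as Q
print("tool x axis",Q.from_quat(s["tcp_rot"]).as_matrix()[:,0])
E
```

```text
button [0.59617576 0.21686071 0.07803709] 0.00013064269150015373 bar [0.61694735 0.14172284 0.12552384] 0.0021091840115212025 tag [0.64643596 0.20063939 0.0635338 ] 8.251341813957899e-06
dist 0.07795612978852819 expected 77.88074216390082
yaw -0.31366272050686983
origin [0.5948888  0.18048292] from bar [0.59490888 0.18041026]
tag in box [0.04281299 0.03507764]
0 [0.61694011 0.14179134] 0.12170432755968072
0.5 [0.58638504 0.15170251] 0.12009687179316439
1 [0.5603035 0.1601626] 0.10328593610756576
tool x axis [-0.24026057  0.97070653  0.00192277]
```

Button triangulates to (0.596,0.217,0.078), expected z 0.080. The bar to button distance is 78.0 mm against 77.9 expected, and the tag sits inside the housing. Box yaw is -0.314. Next, hover over the button with the fingers shut.

Call:
move_arm(rows=[[0.02,0.04,0.05,-0.1,0],[0.446,0.824,0.06,-0.557,0],[0.446,0.824,0.06,-0.557,0],[0.446,0.824,0.06,-0.557,0],[0.446,0.824,0.06,-0.557,0],[0.446,0.824,0.06,-0.557,0],[0.446,0.824,0.06,-0.557,0],[0.446,0.824,0.06,-0.557,0],[0.446,0.824,0.06,-0.557,0],[0.446,0.824,0.06,-0.557,0],[0.446,0.824,0.06,-0.557,0],[0.446,0.824,0.06,-0.557,0],[0.446,0.824,0.06,-0.557,0],[0.446,0.824,0.06,-0.557,0],[0.446,0.824,0.06,-0.557,0],[0.446,0.824,0.06,-0.557,0],[0.446,0.824,0.06,-0.557,0],[0.446,0.824,0.06,-0.557,0],[0.446,0.824,0.06,-0.557,0],[0.446,0.824,0.06,-0.557,0]], squeeze=20)

```text
clock: 2.1
ee_pos: [0.5974, 0.2212, 0.2891]
tcp_rot: [0.808, 0.589, -0.001, -0.0]
wrist_force: [-1.2, -0.1, -1.1]
width: -0.0005
```

Call:
move_arm(rows=[[0,0,-0.05,0,0],[0,0,-0.1,0,0],[0,0,-0.14,0,0],[0,0,-0.17,0,0],[0,0,-0.186,0,0],[0,0,-0.19,0,0],[0,0,-0.19,0,0],[0,0,-0.19,0,0]])

```text
clock: 2.9
ee_pos: [0.597, 0.2176, 0.1027]
tcp_rot: [0.809, 0.588, 0.001, 0.0]
wrist_force: [0.4, -0.6, 1.1]
width: -0.0001
```

```bash
python3 - <<'E'
from h import *
s=read_state();print(s["clock"],s["ee_pos"],s["wrist_force"],s["width"])
a=[]
for n,(x0,y0,x1,y1) in {"scene":(395,140,495,240),"top":(155,110,255,210)}.items():
    im=camera(n);a.append(cv2.resize(im[y0:y1,x0:x1],(400,400),interpolation=cv2.INTER_CUBIC))
cv2.imwrite("pics/hover.png",np.hstack(a))
E
```

```text
2.9 [0.59702796 0.21755489 0.10271066] [ 0.43079265 -0.55439004  1.0895731 ] -5.862188701843418e-05
```

View pics/hover.png

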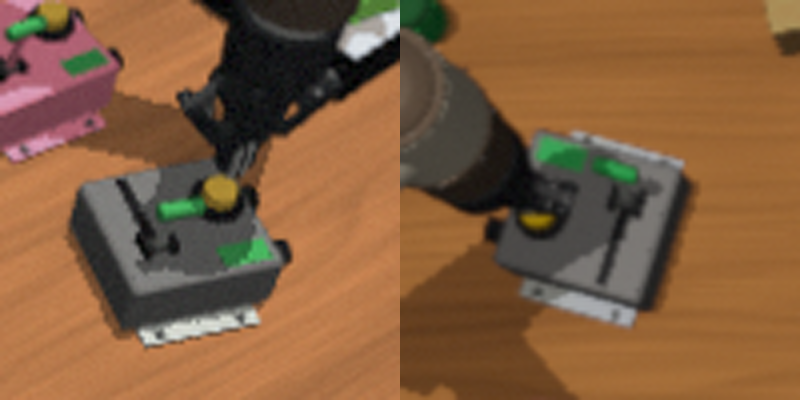

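The shut fingers hover just above the yellow button (crop (220,190) left, (540,218) right). The lever is still up. Pressing in small steps.

Call:
move_arm(rows=[[-0.001,0,-0.01,0,0],[-0.001,0,-0.018,0,0],[-0.001,0,-0.022,0,0],[-0.001,0,-0.024,0,0],[-0.001,0,-0.026,0,0],[-0.001,0,-0.0265,0,0],[-0.001,0,-0.0265,0,0],[-0.001,0,-0.0265,0,0]])

```text
clock: 3.8
ee_pos: [0.5953, 0.2173, 0.0749]
tcp_rot: [0.809, 0.588, -0.0, 0.0]
wrist_force: [-1.9, 0.1, 2.0]
width: -0.0002
```

```bash
cat > look.py <<'E'
from h import *
import sys
s=read_state();print(s["clock"],s["ee_pos"],s["wrist_force"],s["width"])
a=[]
for n,(x0,y0,x1,y1) in {"scene":(395,140,495,240),"top":(155,110,255,210)}.items():
    im=camera(n);a.append(cv2.resize(im[y0:y1,x0:x1],(400,400),interpolation=cv2.INTER_CUBIC))
cv2.imwrite(f"pics/{sys.argv[1]}.png",np.hstack(a))
E
python3 look.py press
```

```text
3.8 [0.59528021 0.21727036 0.07488523] [-1.94645448  0.13776181  2.0422006 ] -0.00017319481210597762
```

View pics/press.png

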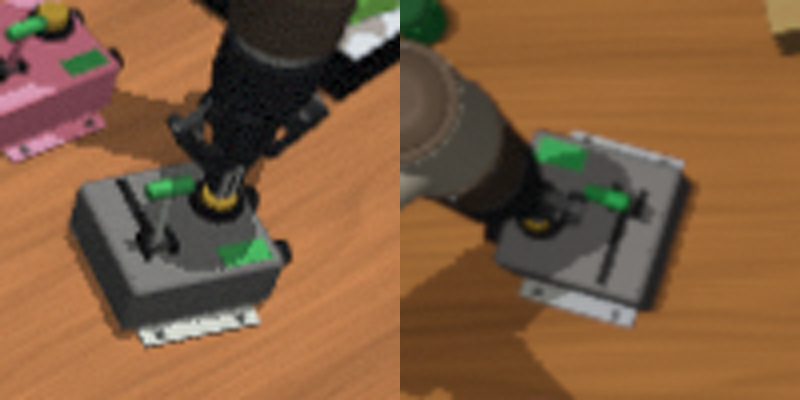

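The fingers are on the button and the green bar has started to fall: it moved from crop (180,208) to (170,187). I'll hold while it drops, then release.

Call:
move_arm(rows=[[0,0,0,0,0],[0,0,0,0,0],[0,0,0,0,0],[0,0,0,0,0],[0,0,0,0,0],[0,0,0,0,0],[0,0,0,0,0],[0,0,0,0,0],[0,0,0,0,0],[0,0,0,0,0],[0,0,0,0,0],[0,0,0,0,0]])

```text
clock: 5.1
ee_pos: [0.5953, 0.2173, 0.0748]
tcp_rot: [0.809, 0.588, -0.0, 0.0]
wrist_force: [-1.8, -0.9, 2.6]
width: -0.0
```

```bash
python3 look.py press2
```

```text
5.1 [0.59527981 0.21733616 0.07481966] [-1.80616485 -0.86706716  2.57398552] -3.196776969409855e-05
```

View pics/press2.png

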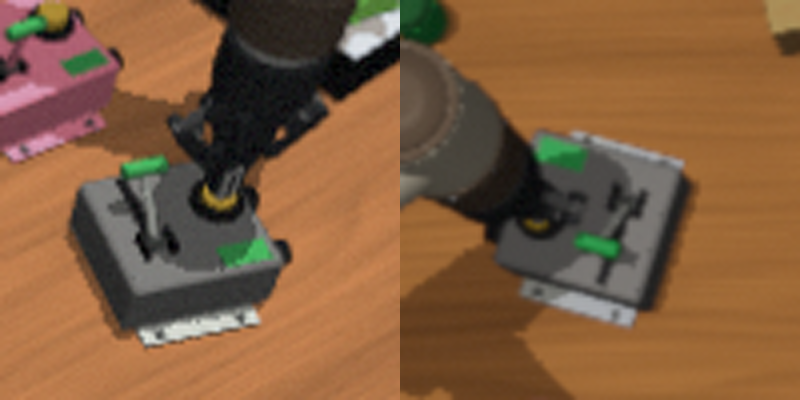

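```bash
python3 - <<'E'
from h import *
print(tri((431,181.5),(204.3,171.5)))
for q in(.6,.8,.9,1):
    o=np.array([.5949,.18045]);c,s=np.cos(-.314),np.sin(-.314);b=np.array([.02+.065*np.sin(.2-q),-.03])
    P=np.r_[o+[c*b[0]-s*b[1],s*b[0]+c*b[1]],.058+.065*np.cos(.2-q)];print(q,P,proj("scene",P),proj("top",P))
E
```

```text
(array([0.55969691, 0.160624  , 0.10471867]), np.float64(0.003467718049914195))
0.6 [0.58058158 0.15355758 0.11786896] [[434.04708246 184.01791008]] [[205.11504545 163.91461145]]
0.8 [0.56974889 0.15707543 0.11164681] [[432.16116222 182.63751615]] [[204.45427177 167.66391563]]
0.9 [0.56482941 0.158673   0.10771474] [[431.24186416 182.24852136]] [[204.23663842 169.42515676]]
1 [0.56030785 0.16014134 0.10328594] [[430.35076295 182.06232968]] [[204.09706671 171.08521266]]
```

Call:
move_arm(rows=[[0,0,0.01,0,0],[0,0,0.03,0,0],[0,0,0.07,0,0],[0,0,0.11,0,0],[-0.03,-0.02,0.12,0,0],[-0.068,-0.046,0.12,0,0],[-0.068,-0.046,0.12,0,0],[-0.068,-0.046,0.12,0,0],[-0.068,-0.046,0.12,0,0]])

```text
clock: 6.1
ee_pos: [0.5284, 0.1721, 0.1955]
tcp_rot: [0.809, 0.588, 0.001, 0.0]
wrist_force: [0.6, -0.3, 1.1]
width: -0.0001
```

```bash
python3 look.py rel
```

```text
6.1 [0.52839977 0.17212825 0.19550859] [ 0.5535508  -0.25063317  1.12277329] -7.813900269731278e-05
```

View pics/rel.png

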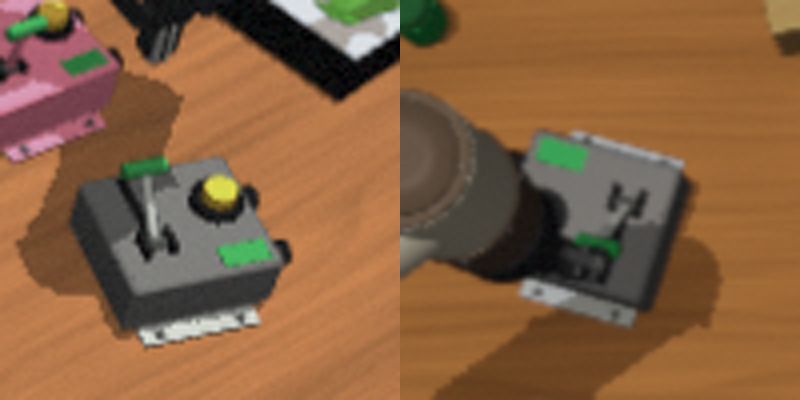

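The lever rests at q≈1, matching its projected position, and the button is back up (crop (219,190), same as at the start). Descending on the -x side of the bar.

Call:
move_arm(rows=[[0,0,-0.04,0,0],[0,0,-0.08,0,0],[0,0,-0.1,0,0],[0,0,-0.1035,0,0],[0,0,-0.1035,0,0],[0,0,-0.1035,0,0]])

```text
clock: 6.8
ee_pos: [0.5286, 0.1722, 0.0926]
tcp_rot: [0.809, 0.588, 0.001, 0.0]
wrist_force: [0.7, -0.5, -0.0]
width: 0.0002
```

```bash
python3 look.py down
```

```text
6.8 [0.52864752 0.17217352 0.09256556] [ 0.65044429 -0.48483312 -0.0049398 ] 0.00016914250292754976
```

View pics/down.png

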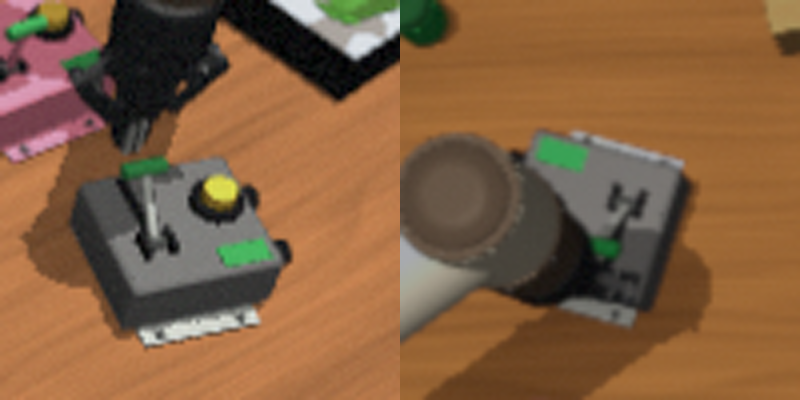

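The fingers are behind the bar (crop (130,140) against the bar at (144,166)), with no contact force. Pushing the bar up its arc.

Call:
move_arm(rows=[[0.01,-0.0032,0,0,0],[0.019,-0.0062,0.001,0,0],[0.0266,-0.0087,0.007,0,0],[0.0333,-0.0108,0.0125,0,0],[0.0409,-0.0133,0.016,0,0],[0.0476,-0.0155,0.018,0,0],[0.0533,-0.0173,0.019,0,0],[0.057,-0.0185,0.0195,0,0],[0.057,-0.0185,0.0195,0,0]])

```text
clock: 7.8
ee_pos: [0.5848, 0.1526, 0.1106]
tcp_rot: [0.809, 0.588, 0.0, 0.0]
wrist_force: [-0.7, -0.7, -0.3]
width: -0.0001
```

```bash
python3 look.py push
```

```text
7.8 [0.58477779 0.15264387 0.11060883] [-0.74770291 -0.72773791 -0.29550072] -9.055934392745086e-05
```

View pics/push.png

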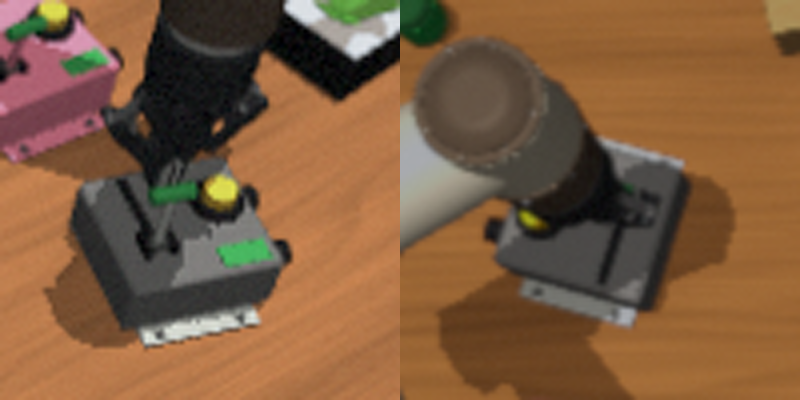

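The bar has risen to crop (174,192); set is about (180,208). Pushing about 9 mm more.

Call:
move_arm(rows=[[0.003,-0.001,0,0,0],[0.006,-0.002,0,0,0],[0.0085,-0.0028,0,0,0],[0.0085,-0.0028,0,0,0],[0.0085,-0.0028,0,0,0],[0.0085,-0.0028,0,0,0],[0.0085,-0.0028,0,0,0],[0.0085,-0.0028,0,0,0],[0.0085,-0.0028,0,0,0],[0.0085,-0.0028,0,0,0]])

```text
clock: 8.9
ee_pos: [0.5927, 0.1501, 0.1108]
tcp_rot: [0.809, 0.588, 0.0, -0.0]
wrist_force: [0.4, 0.0, 1.4]
width: -0.0002
```

```bash
python3 look.py push2
```

```text
8.9 [0.59274165 0.15007869 0.11083567] [0.42679895 0.00651101 1.3532433 ] -0.00022797003251972598
```

View pics/push2.png

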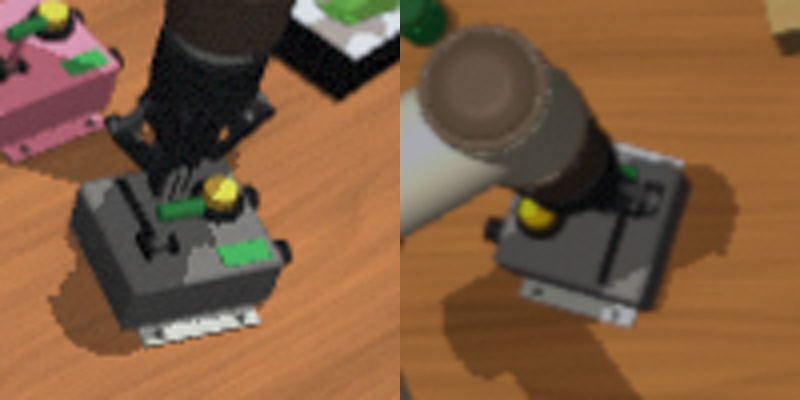

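The bar is at crop (181,208), its starting set position, and is separated from the fingers. Backing off and then up.

Call:
move_arm(rows=[[-0.015,0.005,0,0,0],[-0.035,0.0115,0,0,0],[-0.06,0.02,0.005,0,0],[-0.065,0.021,0.04,0,0],[-0.065,0.021,0.08,0,0],[-0.08,0.021,0.13,0,0],[-0.12,0.0,0.16,0,0],[-0.15,-0.02,0.18,0,0],[-0.15,-0.02,0.18,0,0],[-0.15,-0.02,0.18,0,0],[-0.15,-0.02,0.18,0,0],[-0.15,-0.02,0.18,0,0],[-0.15,-0.02,0.18,0,0],[-0.15,-0.02,0.18,0,0],[-0.15,-0.02,0.18,0,0],[-0.15,-0.02,0.18,0,0]])

```text
clock: 10.6
ee_pos: [0.4429, 0.1301, 0.2906]
tcp_rot: [0.809, 0.588, -0.0, -0.0]
wrist_force: [0.3, 0.3, 0.3]
width: 0.0004
```

```bash
python3 look.py done; python3 - <<'E'
from h import *
im=camera("scene");cv2.imwrite("pics/final.png",im)
for roi in((405,170,475,235),):
  for b in blobs(im,(45,110,50),(85,255,255),roi):print("grn",*b)
  for b in blobs(im,(22,120,90),(35,255,255),roi):print("yel",*b)
i0=cv2.imread("pics/scene0.png")
for nm,k in(("before",i0),("after",im)):
  for b in blobs(k,(95,120,60),(125,255,255),(305,195,370,255)):print(nm,"blue",*b)
E
```

```text
10.6 [0.44288178 0.13012509 0.29055505] [0.29192003 0.29906643 0.30202724] 0.00040411317496270405
grn 50 [440.1 191.6] [434 189  13   6]
grn 61 [455.7 202.8] [449 200  14   7]
yel 59 [449.6 187.5] [446 184   9   8]
before blue 54 [328.3 221.7] [323 219  12   6]
before blue 72 [350.  233.1] [344 230  13   7]
after blue 54 [328.3 221.7] [323 219  12   6]
after blue 73 [350.1 233.1] [344 230  13   7]
```

View pics/done.png

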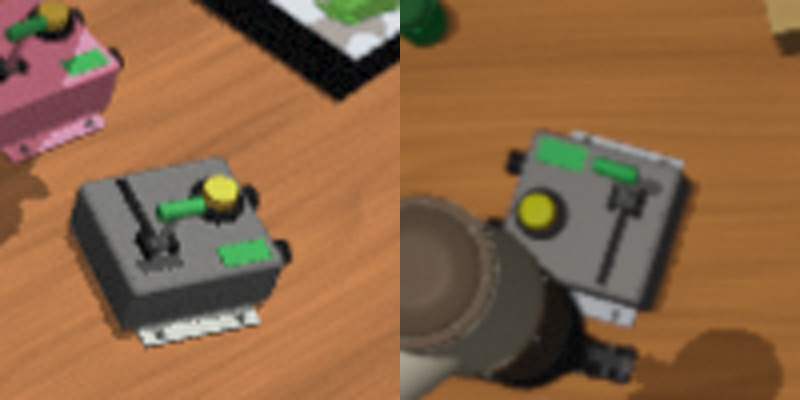

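View pics/final.png

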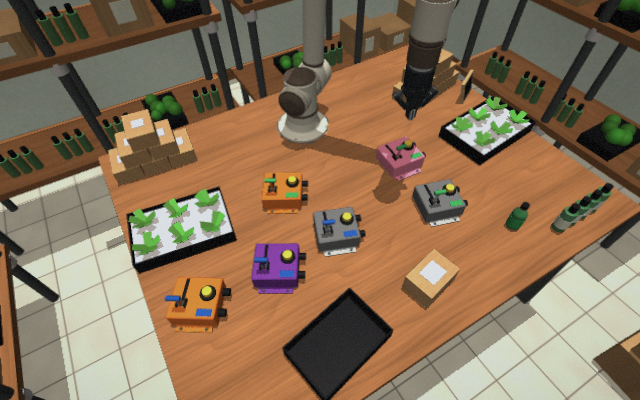

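The green bar is at scene (440.1,191.6), the same pixel as at the start. The button is up, the blue bar hasn't moved from (328.3,221.7), and the gripper is clear of everything.

```bash
python3 -c "
from workcell import *
print(close_job())"
```

```text
the job is handed in; nothing more can be done
None
```

The safety switch test on the grow-light box is done and handed in at about 10.7 s; `close_job()` gave no verdict.

- **Trip:** I pressed the yellow button about 5 mm with the fingers shut. The green lever dropped fully; its measured bar position matched q≈1.0. Wrist readings stayed within 3 N throughout.
- **Reset:** I let the button come back up, then pushed the bar up its arc from the -x side until it tipped over and fell to its set position.
- **Last checks:** With the arm well clear, the green bar is back within 0.1 pixel of where it started. The button is up, and the blue pump lever shows no movement. No check failed or disagreed.

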